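Pack the proof-reading box

ROBOT

A 6-joint arm with a two-finger parallel gripper is mounted at the origin on the work surface; the furniture and walls round the work are solid. World frame = base frame: x ahead of the robot, y to its left, z up, the work surface at z = 0. Lengths are in m, angles in rad, forces in N, time in s.
With the tool pointing down it reaches from about 0.375 to 0.925 m from the base axis. Payload 5.7 kg.
Tool frame: the origin (TCP) lies at the very end of the fingers, on their centre line; the grasp point (between the pads) lies arm.pinch_z behind it (arm.pinch_z is the distance from the TCP to the grasp point, in m); z points along the fingers, y is the line along which they close (so a half turn about z gives the same grasp; the last joint's range is limited). The gripper opens to 85 mm and grips with 20 to 120 N. Pads are 22 mm wide; open, the fingers measure 114 mm over their backs; the gripper's body (76 mm by 85 mm) begins 54 mm behind the grasp point. The pads swing forward as they close: fully open they stand 13 mm farther back than shut.
Start: joints at [-1.462, 0.359, 1.51, -0, 1.272, -0.115], TCP at [0.133, -0.585, 0.231] pointing down, gripper open.
Joint ranges: [-2.97, 2.97], [-1.01, 2.36], [0.21, 2.38], [-0.96, 4.11], [0.2, 2.71], [-2.98, 2.98]. Speed limits (rad/s): [2.39, 2.39, 3.14, 3.14, 3.14, 3.14].

INTERFACE

Orientations are given as a unit quaternion [w, x, y, z].
In Python, from workcell import arm gives the robot as it stands. Calls block until the motion is done:
- arm.move_pose(position, orientation): joint-space move of the TCP to a pose.
- arm.move_l(position, frame=None, v=0.15): straight line of the TCP; frame=None keeps the orientation; v is the mean speed in m/s.
- arm.movej(angles): joint-space move.
- arm.command_gripper(opening, squeeze=None): finger opening in m; squeeze is the grip in N (None keeps the last); returns when the fingers have stopped.
- arm.pause(seconds).
- arm.inverse_kinematics(position, orientation): joint angles nearest the present ones, or None.
- arm.state(): the state.
- arm.read_camera(name): name is "side" or "top" or "wrist"; returns the picture (384x512x3 uint8, blue, green, red); there is no depth.
- arm.camera_params(name): a dict with "intrinsics" (3x3 intrinsics, pixels), "extrinsics" (4x4, takes a point from world to camera coordinates). Camera axes: x right, y down, z forward; pixel columns grow to the right and rows downward; lengths in m; the calibration is good to about 2 mm. A picture is of the moment at which its call begins: read the wrist's pose just before it. camera_params takes no time and is no camera call; for the wrist camera it gives the pose at the moment of the call.
A pose or a line that the arm cannot do raises arm.MotionError and nothing moves.
- arm.finish_job(): hands the job in; it is judged then, once.
Trained networks look in the newest picture that a camera, given by its name, has taken for a name from the list of things; names that differ only in an ending like _2 or _b are one class to them, and where a whole thing is asked for, a point or a joint stands for the part that bears it (a point fixed in the world has none). Each returns a list of dicts, best first, with "p" (0 to 1); they miss things now and then, are a little off and sometimes report something else, mostly with a low value. They report only what shows in the picture. A call takes as long as a camera call. They do not tell look-alikes from the thing itself.
- arm.boxes_of(thing, camera): "at" ([column, row] in pixels, amid what is visible of it).
- arm.pinpoint(thing, camera): "at" ([column, row] in pixels: a listed point, or the origin of a listed thing).
The state is a dict: "time_s": time; "qpos": joint angles; "joint_vel": joint speeds; "joint_torque": joint torques, N m; "tool_pos": TCP position; "eef_rot": TCP orientation; "contact_force": force on the tool from outside, world axes, zero at the start; "moment": the same for the moment, N m; "grip_width": finger opening in m; "grasp_force": force on a finger pad.
Only numpy, scipy, OpenCV 4.12 (cv2) and the standard library are available. Lean on these libraries where they do the work, as an engineer would, in place of code of your own. Each camera call takes 0.05 s, during which the arm holds its last target. There are 200 camera calls.

TASK

Put the proof-reading kit back into its birch box: stand the magnifier in the round well and lay the eraser flat in the cross-shaped pocket, then fit the lift-out tray over them so that its flange lies down on the rim all round, and last lay the thick felt marker in the tray's two pen rests. Put the magnifier down rather than dropping it, carry the tray empty, and leave the ink bottle, the wooden printing block and the ball pen where they are: they are not part of the kit.

Things in the scene. Friction and masses are not known exactly. Their poses are not given: they have to be found in the camera images.
- proof_box: Open birch box with brass corners, fixed, left or right of the tray. 190 (own x, roughly along world x) x 140 (y) x 64 high, walls 6, inside 178 x 128. Origin: centre of its underside on the table; z up. Two inserts of grey felt on birch (88 x 126, tops 16 mm over the table) lie in it side by side along x, in either order, centres 44.5 mm from the middle.
- round_well (a point): Centre of the floor of the round well in one insert: 54 mm across, 8 deep, floor 8 mm over the table; axes as the box. From here 64 mm to each long wall of the box, 44.5 mm to the nearer end wall, which stand 48 mm above the felt.
- eraser_pocket (a point): Centre of the floor of the cross-shaped pocket in the other insert, 8 deep, floor 8 mm over the table; axes as the box. Eraser recess 62 along the box's x by 36 along y, crossed by a finger notch 34 along x by 100 along y, same depth. The eraser lies along the box's x; the fingers close along y. Walls as at the round well.
- pen_tray: Loose birch tray, 0.16 kg: tub 166 (own x) x 116 (y), 10 deep under a flange 190 x 140 x 5. Origin: centre of the tub's underside; z up. Seated on the box's rim: origin 54 mm over the table, over the box's middle, long sides parallel, 6 mm play, either way round. Handle: dark bar along x centred at own (0, +38), 10 thick in y, 70 long, 26 to 46 above the origin; pinch it across y.
- loupe: Standing magnifier, a short black ribbed cylinder with a glass dome, 42 mm across, 43 high, 0.07 kg; narrower waist in the middle, widest ring near the top; grasp round the upper ring, any yaw. Origin: centre of its foot; z up.
- eraser: Worn white eraser in a dark green card sleeve, 22 (own x) x 50 (own y) x 12 high, lying flat. Origin: centre of its underside; z up.
- marker_mid (a point): Middle, on the axis, of the thick marker (white barrel, black cap; 18 thick, 131 long); lies on the table, axis 9 mm up; own y along it. Pen rests: two dark notched blocks at tray x = +-46, notches 30 wide at tray y = -14; laid there along tray x, this point is 15 mm above the tray's origin. Space there: 47 mm to the handle, 40 to the tub's wall (15 high): open at most 50 mm.
- ink_bottle: Look-alike of the magnifier, not to be moved: dark squat ink bottle 53 x 52 x 60 high with a black cap. Origin: centre of its foot.
- wood_letter: Look-alike of the eraser, not to be moved: brown wooden printing block 52 (own x) x 32 (own y) x 23 high with a raised black letter. Origin: centre of its underside.
- ball_pen: Look-alike of the marker, not to be moved: thin black ball pen 145 (own y) x 12 x 9 high, lying on the table. Origin: centre of its underside.
Mind the look-alikes: they are no part of the job. What is shaped like the part that bears marker_mid but purple is not meant.

How it is judged:
By the outcome, as a careful person would: the job done as asked, in the order asked, and still so for the second after the job is handed in, with the robot touching nothing.
It also fails if it takes over 109 s, if anything falls off the work surface, if the arm or the gripper's body presses on something with over 40 N, if the wrist force passes 120 N, or if a joint passes its speed limit or range.

## Working session

There is one attempt and no reset: what is moved stays moved. The work goes in short steps, each a Python script; the robot and the scene stay as the last script left them, time stands still between calls to the robot, and variables do not carry over. Pictures are saved under pics/ and viewed, at most 14 in all, crops included, and the job is handed in when it is done.

```bash
ls; mkdir -p pics
python3 - <<'E'
from workcell import arm
import cv2, numpy as np
print(arm.pinch_z, arm.state())
for c in("top","side"):
    im=arm.read_camera(c); cv2.imwrite(f"pics/{c}0.png",im)
    P=arm.camera_params(c); print(c,np.round(P["intrinsics"],1).tolist(),np.round(P["extrinsics"],3).tolist())
    for t in ["proof_box","round_well","eraser_pocket","pen_tray","loupe","eraser","marker_mid","ink_bottle","wood_letter","ball_pen"]:
        print(t,[(np.round(d["at"]).tolist(),round(d["p"],2)) for d in arm.pinpoint(t,c)[:4]])
E
```

```text
pics
0.0187 {'time_s': 0.0, 'qpos': array([-1.46211118e+00,  3.59491375e-01,  1.51146821e+00,  2.91517683e-05,
        1.27250129e+00, -1.15090129e-01]), 'joint_vel': array([-5.10033156e-04,  2.23013233e-04,  1.35088974e-03, -1.38572974e-03,
       -8.00334995e-05,  2.35436282e-04]), 'joint_torque': array([ 4.92422492e-03, -5.27614617e+01, -2.78618199e+01,  7.01066037e-04,
        1.29424068e-02, -2.80164636e-05]), 'tool_pos': array([ 0.13307954, -0.58433821,  0.23044809]), 'eef_rot': array([-9.34061648e-04,  9.93747152e-01,  1.11650016e-01,  1.69195948e-05]), 'contact_force': array([0.82733117, 0.17644633, 0.22418746]), 'moment': array([ 0.05266111, -0.01352112, -0.0029325 ]), 'grasp_force': 0.0, 'grip_width': 0.08568598754257714}
top [[463.8, 0.0, 257.2], [0.0, 463.8, 198.9], [0.0, 0.0, 1.0]] [[0.023, -1.0, -0.007, 0.007], [-0.999, -0.023, -0.047, 0.485], [0.047, 0.008, -0.999, 1.353], [0.0, 0.0, 0.0, 1.0]]
proof_box []
round_well [([332.0, 171.0], 0.59), ([139.0, 172.0], 0.51)]
eraser_pocket [([336.0, 198.0], 0.71)]
pen_tray [([202.0, 177.0], 0.66), ([396.0, 163.0], 0.61)]
loupe [([260.0, 158.0], 0.71)]
eraser [([257.0, 212.0], 0.43)]
marker_mid [([147.0, 259.0], 0.72), ([134.0, 213.0], 0.62)]
ink_bottle [([395.0, 167.0], 0.72), ([132.0, 210.0], 0.54)]
wood_letter [([137.0, 170.0], 0.5)]
ball_pen [([394.0, 222.0], 0.61)]
side [[362.0, 0.0, 254.7], [0.0, 362.0, 191.9], [0.0, 0.0, 1.0]] [[0.977, -0.211, -0.015, -0.462], [-0.137, -0.578, -0.804, 0.1], [0.161, 0.788, -0.594, 1.019], [0.0, 0.0, 0.0, 1.0]]
proof_box [([296.0, 248.0], 0.59)]
round_well [([316.0, 242.0], 0.66)]
eraser_pocket [([283.0, 252.0], 0.58)]
pen_tray [([262.0, 169.0], 0.91)]
loupe [([301.0, 196.0], 0.77)]
eraser [([243.0, 205.0], 0.46)]
marker_mid [([226.0, 144.0], 0.42), ([191.0, 156.0], 0.42)]
ink_bottle [([345.0, 298.0], 0.9), ([269.0, 318.0], 0.65)]
wood_letter [([259.0, 138.0], 0.64)]
ball_pen [([266.0, 317.0], 0.8), ([296.0, 249.0], 0.62)]
```

Run:
```python
import cv2
im=cv2.imread("pics/top0.png"); c=im[110:300,90:450]; cv2.imwrite("pics/topc.png",cv2.resize(c,(800,422),interpolation=2))
```

```text
(no output)
```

View pics/topc.png

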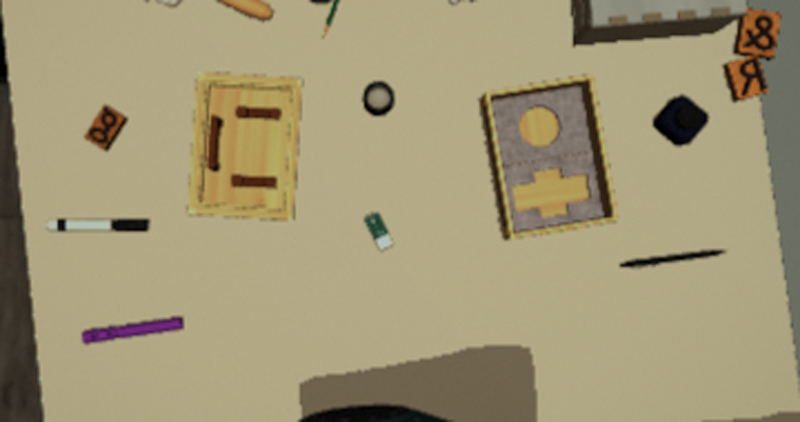

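View pics/side0.png

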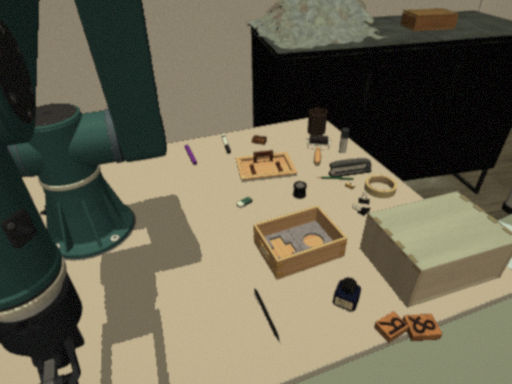

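Candidates (top image pixels):
- Magnifier: black ring with glass dome (260,154) or squat ink bottle (396,164). I choose the ring.
- Eraser: green and white (260,214), or brown letter blocks (137,168), (430,125) and (425,145). I choose green and white.
- Marker: white barrel with black cap (134,211), or purple (150,258), or thin ball pen (392,226). I choose white.

The box is centred near (337,181) and the tray near (200,176), with its handle on the image left (+y).

```bash
cat > h.py <<'E'
from workcell import arm
import cv2, numpy as np
def ray(P,px,z):
    K,E=P["intrinsics"],P["extrinsics"]; R,t=E[:3,:3],E[:3,3]
    c=-R.T@t; d=R.T@np.linalg.solve(K,[px[0],px[1],1]); return c+d*(z-c[2])/d[2]
def proj(P,X):
    X=np.atleast_2d(X); E=P["extrinsics"]; q=(X@E[:3,:3].T+E[:3,3])@P["intrinsics"].T; return q[:,:2]/q[:,2:]
def quat(a): return np.array([0,np.cos(a/2),np.sin(a/2),0])   # tool down, tool x at yaw a, fingers close along a+90deg
def shot(name):
    P=arm.camera_params("wrist"); im=arm.read_camera("wrist"); cv2.imwrite(f"pics/{name}.png",im)
    np.savez(f"pics/{name}.npz",**{k:P[k] for k in("intrinsics","extrinsics")}); return P,im
def load(n): return cv2.imread(f"pics/{n}.png"),dict(np.load(f"pics/{n}.npz"))
E
python3 - <<'E'
from h import *
P=arm.camera_params("top")
for n,p,z in [("loupe",(260,154),.03),("eraser",(260,214),.012),("marker",(134,211),.009),("box",(337,181),.064),("tray",(200,176),.015),("bottle",(396,164),.05)]:
    print(n,np.round(ray(P,p,z),3))
W=arm.camera_params("wrist"); E=W["extrinsics"]; s=arm.state()
c=-E[:3,:3].T@E[:3,3]; print("cam",c,"fwd",E[2,:3],"right",E[0,:3],W["intrinsics"][0,0], s["tool_pos"])
for p in [(.5,-.18),(.5,.13),(.5,0)]:
    for a in (0,np.pi/2,-np.pi/2): print(p,a,arm.inverse_kinematics(np.array([*p,.33]),quat(a)))
E
```

```text
loupe [0.615 0.013 0.03 ]
eraser [0.441 0.009 0.012]
marker [0.441 0.381 0.009]
box [ 0.538 -0.207  0.064]
tray [0.548 0.188 0.015]
bottle [ 0.592 -0.377  0.05 ]
cam [ 0.20690834 -0.57011639  0.37358608] fwd [-0.28773473 -0.06546918 -0.95546979] right [ 2.22253201e-01 -9.74988974e-01 -1.23745151e-04] 328.1518663518964 [ 0.1331712  -0.58501083  0.23128205]
(0.5, -0.18) 0 [-4.75575895e-01  1.81788152e-01  1.51267931e+00 -4.44089210e-16
  1.44712519e+00  1.09522043e+00]
(0.5, -0.18) 1.5707963267948966 [-4.75575895e-01  1.81788152e-01  1.51267931e+00 -4.44089210e-16
  1.44712519e+00 -4.75575895e-01]
(0.5, -0.18) -1.5707963267948966 [-4.75575895e-01  1.81788152e-01  1.51267931e+00 -4.44089210e-16
  1.44712519e+00  2.66601676e+00]
(0.5, 0.13) 0 [ 1.20603567e-01  1.58606343e-01  1.54162934e+00 -4.44089210e-16
  1.44135697e+00  1.69139989e+00]
(0.5, 0.13) 1.5707963267948966 [ 1.20603567e-01  1.58606343e-01  1.54162934e+00 -4.44089210e-16
  1.44135697e+00  1.20603567e-01]
(0.5, 0.13) -1.5707963267948966 None
(0.5, 0) 0 [-1.38239880e-01  1.32413411e-01  1.57341435e+00 -4.44089210e-16
  1.43576489e+00  1.43255645e+00]
(0.5, 0) 1.5707963267948966 [-1.38239880e-01  1.32413411e-01  1.57341435e+00 -4.44089210e-16
  1.43576489e+00 -1.38239880e-01]
(0.5, 0) -1.5707963267948966 None
```

Run:
```python
from h import *
q=quat(0)
arm.move_pose(np.array([.57,-.11,.27]),q); shot("wA")
for t in ["round_well","eraser_pocket","loupe","eraser"]:
    P=arm.camera_params("wrist")
    print(t,[(np.round(d["at"],1).tolist(),round(d["p"],2),np.round(ray(P,d["at"],dict(round_well=.008,eraser_pocket=.008).get(t,0)),4)) for d in arm.pinpoint(t,"wrist")[:3]])
arm.move_pose(np.array([.57,.25,.27]),q); shot("wB")
for t in ["pen_tray","marker_mid"]:
    P=arm.camera_params("wrist")
    print(t,[(np.round(d["at"],1).tolist(),round(d["p"],2),np.round(ray(P,d["at"],dict(marker_mid=.009).get(t,0)),4)) for d in arm.pinpoint(t,"wrist")[:3]])
print(arm.state()["time_s"])
for n in("wA","wB"):
    cv2.imwrite(f"pics/{n}v.png",cv2.resize(cv2.imread(f"pics/{n}.png"),(800,600),interpolation=2))
```

```text
round_well [([327.1, 139.4], 0.91, array([ 0.5834, -0.2036,  0.008 ]))]
eraser_pocket [([338.2, 206.9], 0.76, array([ 0.4947, -0.2239,  0.008 ]))]
loupe [([155.3, 111.8], 0.71, array([0.6162, 0.0077, 0.    ]))]
eraser [([168.2, 243.9], 0.87, array([0.4372, 0.0059, 0.    ]))]
pen_tray [([301.6, 164.0], 0.93, array([0.5512, 0.1847, 0.    ]))]
marker_mid [([157.9, 243.3], 0.96, array([0.4435, 0.3764, 0.009 ])), ([198.4, 327.7], 0.81, array([0.3055, 0.3285, 0.009 ]))]
5.1583
```

View pics/wAv.png

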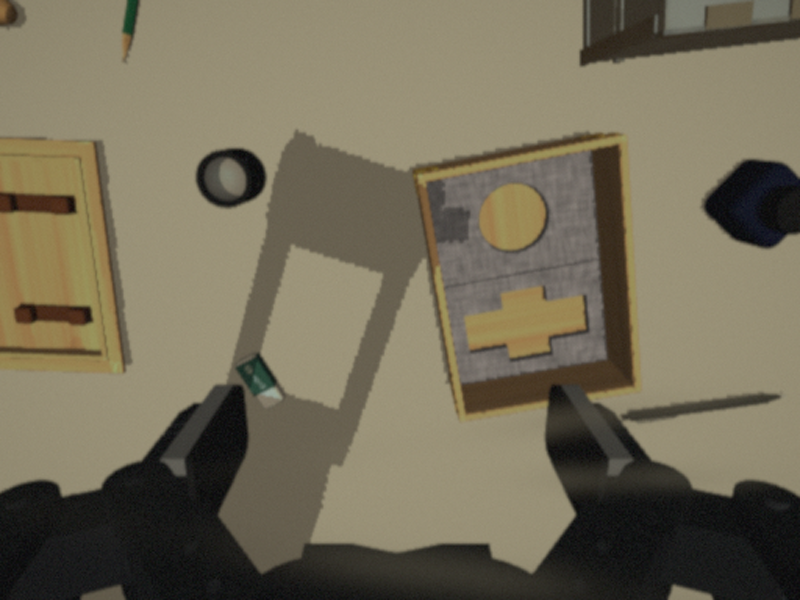

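View pics/wBv.png

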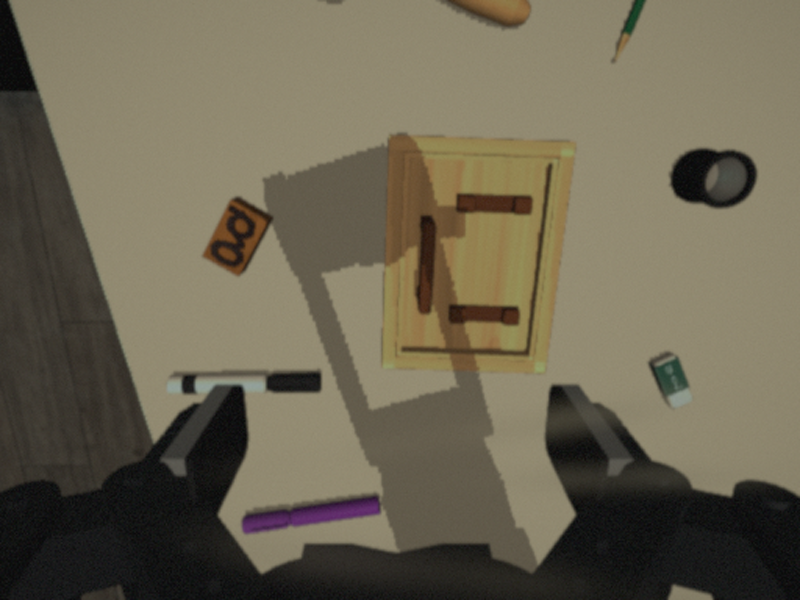

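wA shows the loupe at (148,112), eraser at (167,243) and the box rim corners; the cross pocket is on the near side and the round well on the far side. wB shows the tray with its handle at +y, the white marker at (157,244) and the purple decoy below it. The choices hold, so next I fit poses from the corners.

```bash
cat > fit.py <<'E'
from h import *
from scipy.optimize import least_squares
def fit(n,pix,w,h,z,s=512/800):
    _,P=load(n); pix=np.array(pix)*s
    loc=np.array([[w,h],[w,-h],[-w,-h],[-w,h]])/2   # order: far-left, far-right, near-right, near-left (x ahead, y left)
    def pts(v):
        c,sn=np.cos(v[2]),np.sin(v[2]); return np.c_[loc@np.array([[c,sn],[-sn,c]])+v[:2],[z]*4]
    x0=[*ray(P,pix.mean(0),z)[:2],0]
    r=least_squares(lambda v:(proj(P,pts(v))-pix).ravel(),x0,x_scale=[.01,.01,.1])
    return r.x,np.abs(r.fun).max()
E
python3 - <<'E'
from fit import *
print("box",fit("wA",[(414,169),(624,134),(638,389),(462,418)],.19,.14,.064))
print("tray",fit("wB",[(388,135),(575,142),(546,374),(384,368)],.19,.14,.015))
print("eraserA",fit("wA",[(236,366),(257,352),(284,397),(264,405)],.05,.022,.012))
print("eraserB",fit("wB",[(650,362),(674,352),(690,398),(668,406)],.05,.022,.012))
_,P=load("wB"); a=ray(P,np.array((168,384))*.64,.009);b=ray(P,np.array((321,381))*.64,.009);print("marker",a,b,(a+b)/2,np.linalg.norm(a-b))
_,PA=load("wA")
# loupe: ellipses of the black outline
for n in("wA","wB"):
    im,P=load(n); g=im.max(2)
    x=slice(120,175) if n=="wA" else slice(425,490)
    m=np.zeros_like(g); m[90:138,x]=(g[90:138,x]<55)
    ys,xs=np.nonzero(m); print(n,xs.min(),xs.max(),ys.min(),ys.max())
print("loupe top A",ray(PA,np.array((231,178))*.64,.043),"B",ray(P,np.array((730,179))*.64,.043))
E
```

```text
box (array([ 0.54246976, -0.21077538,  0.18653642]), np.float64(3.1937584647617996))
tray (array([ 0.54919407,  0.18578869, -0.0300622 ]), np.float64(1.1108754013642113))
eraserA (array([0.44389371, 0.00412603, 0.47098998]), np.float64(2.499235167625386))
eraserB (array([0.44467367, 0.01023077, 0.46076378]), np.float64(1.3275796499567036))
marker [0.43963535 0.44532689 0.009     ] [0.44239713 0.31209477 0.009     ] [0.44101624 0.37871083 0.009     ] 0.13326074061609158
wA 126 169 96 131
wB 430 483 96 131
loupe top A [0.61698833 0.00344422 0.043     ] B [0.6166534  0.01128822 0.043     ]
```

Run:
```python
from h import *
q=quat(0)
def pp(ts):
    for t in ts:
        P=arm.camera_params("wrist")
        print(t,[(np.round(d["at"],1).tolist(),round(d["p"],2),np.round(ray(P,d["at"],dict(round_well=.008,eraser_pocket=.008,marker_mid=.009).get(t,0)),4)) for d in arm.pinpoint(t,"wrist")[:2]])
for n,p,ts in [("v1",[.58,.186,.25],["pen_tray"]),("v2",[.58,.01,.25],["loupe","eraser"]),("v3",[.58,-.21,.25],["round_well","eraser_pocket","proof_box"])]:
    arm.move_pose(np.array(p),q); arm.pause(.3); print(arm.state()["tool_pos"]); shot(n); pp(ts)
print(arm.state()["time_s"])
a,b,c=[cv2.imread(f"pics/v{i}.png") for i in(1,2,3)]
cv2.imwrite("pics/m1.png",np.vstack([np.hstack([a[60:260,170:370],b[60:260,170:370]]) for _ in[0]]).repeat(2,0).repeat(2,1))
cv2.imwrite("pics/m3.png",c[50:260,150:370].repeat(2,0).repeat(2,1))
```

```text
[0.58012673 0.18676517 0.250402  ]
pen_tray []
[0.58008872 0.01133031 0.24996475]
loupe [([255.0, 120.6], 0.69, array([0.6177, 0.0075, 0.    ]))]
eraser [([252.9, 257.1], 0.65, array([0.4379, 0.0095, 0.    ]))]
[ 0.58024499 -0.20870958  0.25011673]
round_well [([246.7, 149.3], 0.94, array([ 0.5852, -0.2028,  0.008 ]))]
eraser_pocket [([263.9, 218.8], 0.95, array([ 0.4966, -0.2243,  0.008 ]))]
proof_box []
8.5
```

View pics/m1.png

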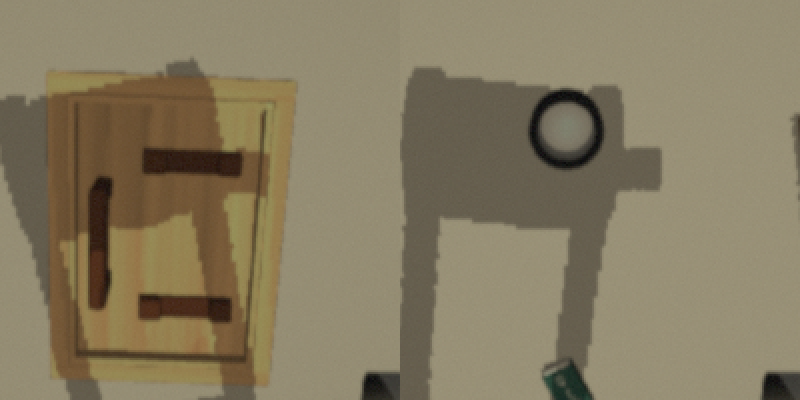

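View pics/m3.png

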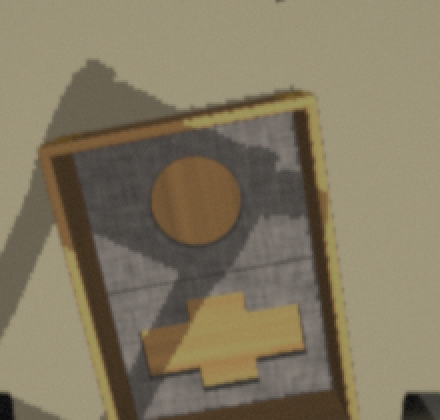

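```bash
cat > ba.py <<'E'
from h import *
from scipy.optimize import least_squares
from scipy.spatial.transform import Rotation as R
s=.64; m1=lambda p:(p[0]/2+170,p[1]/2+60); m2=lambda p:((p[0]-400)/2+170,p[1]/2+60); m3=lambda p:(p[0]/2+150,p[1]/2+50); f=lambda p:(p[0]*s,p[1]*s)
C=lambda w,h,z:[(w/2,h/2,z),(w/2,-h/2,z),(-w/2,-h/2,z),(-w/2,h/2,z)]
obs=[]
def add(v,o,loc,pix,fn): obs.extend((v,o,l,fn(p)) for l,p in zip(loc,pix))
B=C(.19,.14,.064); T=C(.19,.14,.015); E=C(.05,.022,.012)
add("wA",0,B,[(414,169),(624,134),(638,389),(462,418)],f)
add("v3",0,B[:2],[(41,146),(315,93)],m3)
add("v3",0,[(.0445,0,.016),(0,.063,.016),(0,-.063,.016)],[(196,200),(108,293),(312,257)],m3)
x=-.0445
add("v3",0,[(x+.017,.05,.016),(x+.017,-.05,.016),(x-.017,.05,.016),(x-.017,-.05,.016),(x+.031,.018,.016),(x+.031,-.018,.016)],[(141,332),(299,305),(149,376),(304,350),(187,298),(243,291)],m3)
add("wA",0,[(.0445,0,.016)],[(513,216)],f)
add("wB",1,T,[(388,135),(575,142),(546,374),(384,368)],f)
add("v1",1,T,[(47,71),(297,81),(268,385),(51,378)],m1)
add("wA",2,E,[(236,366),(257,352),(284,397),(264,405)],f)
add("wB",2,E,[(650,362),(674,352),(690,398),(668,406)],f)
L=[(0,0,.038)]
add("wA",3,L,[(235,178)],f);add("wB",3,L,[(726,178)],f);add("v2",3,L,[(566,129)],m2)
K={n:load(n)[1] for n in("wA","wB","v1","v2","v3")}
def pj(v,X,d):
    P=K[v]; e=P["extrinsics"]; c=R.from_rotvec(d[:3]).apply(e[:3,:3]@X+e[:3,3])+d[3:6]; q=P["intrinsics"]@c; return q[:2]/q[2]
def res(v):
    d=v[:6]; r=[]
    for n,o,l,p in obs:
        a=v[6+3*o:9+3*o]; X=np.array([a[0]+l[0]*np.cos(a[2])-l[1]*np.sin(a[2]),a[1]+l[0]*np.sin(a[2])+l[1]*np.cos(a[2]),l[2]]); r.extend(pj(n,X,d)-p)
    return np.r_[r,d[:3]/.01,d[3:]/.003]
if __name__=="__main__":
    x0=np.r_[np.zeros(6),.54,-.21,.2,.549,.186,-.03,.444,.007,.46,.616,.008,0]
    z=least_squares(res,x0,loss="soft_l1",x_scale="jac")
    print(np.round(z.x[:6],4)); print(np.round(z.x[6:].reshape(4,3),4))
    for (n,o,l,p),e in zip(obs,z.fun[:-6].reshape(-1,2)): print(n,o,np.round(e,1),end="; ")
E
python3 ba.py
```

```text
[-0.0018  0.0001 -0.0019 -0.     -0.0009  0.0058]
[[ 0.5417 -0.2124  0.1824]
 [ 0.5499  0.1853 -0.036 ]
 [ 0.443   0.0065  0.4613]
 [ 0.6179  0.0073  0.    ]]
wA 0 [1.2 3. ]; wA 0 [ 0.7 -0.3]; wA 0 [ 0.4 -0. ]; wA 0 [-2.6  0.5]; v3 0 [-0.9  0.2]; v3 0 [0.4 0.4]; v3 0 [0.1 0.8]; v3 0 [ 0.4 -1.2]; v3 0 [ 0.3 -1.2]; v3 0 [-1.  -1.9]; v3 0 [-0.7 -2.2]; v3 0 [0.6 0.5]; v3 0 [0.6 0.4]; v3 0 [-1.   0.2]; v3 0 [-0.2 -1.3]; wA 0 [-0.3  0.9]; wB 1 [0.7 0.6]; wB 1 [-0.3  0.3]; wB 1 [-0.8 -1.3]; wB 1 [-1.  -0.6]; v1 1 [0.4 0.7]; v1 1 [-0.5  0.3]; v1 1 [ 0.4 -0.6]; v1 1 [ 1.  -0.6]; wA 2 [-1.4 -2.4]; wA 2 [-0.9 -0.2]; wA 2 [0.7 0.9]; wA 2 [-0.3  2.1]; wB 2 [ 0.1 -0.2]; wB 2 [ 0.4 -0.5]; wB 2 [ 1.2 -0.1]; wB 2 [-0.   1.2]; wA 3 [-3.1  0.1]; wB 3 [-0.  -0.2]; v2 3 [2.5 0.3];
```

```bash
cat >> h.py <<'E'
BOX=np.array([.5417,-.2124,.1824])
def inbox(x,y): c,s=np.cos(BOX[2]),np.sin(BOX[2]); return np.array([BOX[0]+x*c-y*s,BOX[1]+x*s+y*c])
def st(m=""):
    s=arm.state(); print(m,"t%.1f w%.4f f%.0f"%(s["time_s"],s["grip_width"],s["grasp_force"]),np.round(s["tool_pos"],4),np.round(s["contact_force"],1))
def go(xy,z,a=None,v=.15):
    p=np.array([*xy,z])
    arm.move_l(p,v=v) if a is None else arm.move_pose(p,quat(a))
E
python3 - <<'E'
from h import *
L=(.6179,.0073); a=BOX[2]
go(L,.10,a); go(L,.012,v=.1); st("down")
arm.command_gripper(.03,35); st("grip")
go(L,.16); st("lift")
w=inbox(.0445,0); go(w,.16,a); P,im=shot("lw"); st("over well")
cv2.imwrite("pics/lwv.png",cv2.resize(im,(800,600)))
E
```

```text
down t10.6 w0.0856 f0 [0.6185 0.0072 0.0126] [-0.8  0.5 -0.2]
grip t11.1 w0.0392 f35 [0.6182 0.0074 0.0127] [-1.4  0.8  5. ]
lift t12.2 w0.0396 f35 [0.617  0.0073 0.1589] [-0.3  0.  -1.1]
over well t13.1 w0.0391 f35 [ 0.5856 -0.2027  0.1596] [ 0.5 -0.2 -0.6]
```

View pics/lwv.png

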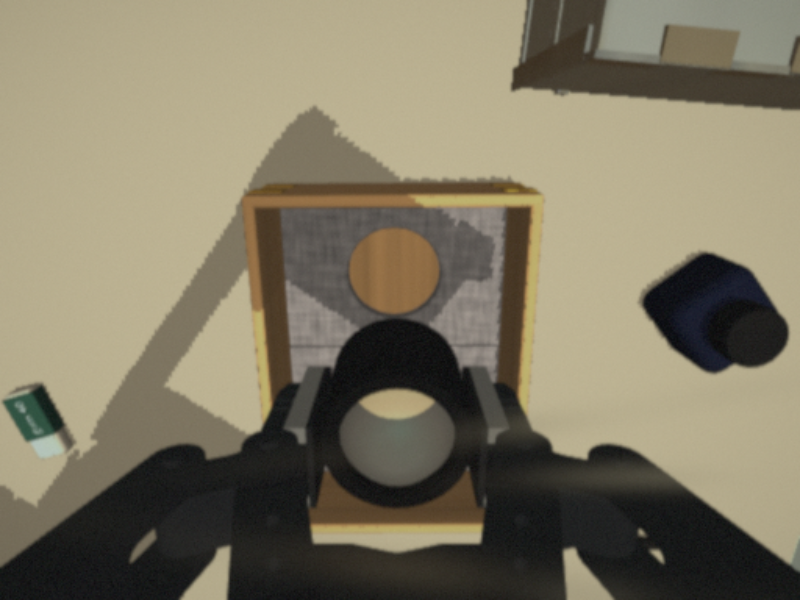

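The magnifier is held upright between the pads (397,410). The round well (394,271) and box edges are square to the tool, so the yaw is right.

Run:
```python
from h import *
_,P=load("lw"); print("well seen",ray(P,np.array((394,271))*.64,.016),"expected",inbox(.0445,0), "corners",ray(P,np.array((245,196))*.64,.064),inbox(.095,.07),ray(P,np.array((543,195))*.64,.064),inbox(.095,-.07))
w=inbox(.0445,0)
go(w,.03,v=.12); st("near"); go(w,.0215,v=.04); st("down")
```

```text
well seen [ 0.58620656 -0.20356857  0.016     ] expected [ 0.5854618  -0.20432813] corners [ 0.62107323 -0.12796571  0.064     ] [ 0.62242674 -0.12632914] [ 0.64631965 -0.2621674   0.064     ] [ 0.64782138 -0.26400671]
near t14.4 w0.0391 f35 [ 0.5861 -0.2046  0.0308] [ 1.  -0.2  0.3]
down t14.7 w0.0390 f35 [ 0.5852 -0.2042  0.0213] [ 0.7  0.2 -0.9]
```

Run:
```python
from h import *
w=inbox(.0445,0)
for z in (.0205,.0195,.0185):
    go(w,z,v=.03); arm.pause(.2); st(); 
    if arm.state()["contact_force"][2]>2.5: break
arm.command_gripper(.058); st("open")
go(w,.13)
# eraser
E=(.443,.0065); e=.461
go(E,.14,e); arm.command_gripper(.085); P,im=shot("er"); st("over eraser")
cv2.imwrite("pics/erv.png",im)
for t in("eraser",):
    print([(d["at"],d["p"],ray(P,d["at"],0)) for d in arm.pinpoint(t,"wrist")[:2]])
```

```text
t15.2 w0.0387 f36 [ 0.5856 -0.2044  0.0208] [-1.3  0.4  3. ]
open t15.5 w0.0582 f0 [ 0.5854 -0.2043  0.0204] [-0.4 -0.1  0.7]
over eraser t17.8 w0.0852 f0 [0.4432 0.0062 0.1399] [-1.1  0.1  0.2]
[([251.0, 180.4], 0.85, array([0.43858008, 0.00414673, 0.        ]))]
```

View pics/erv.png

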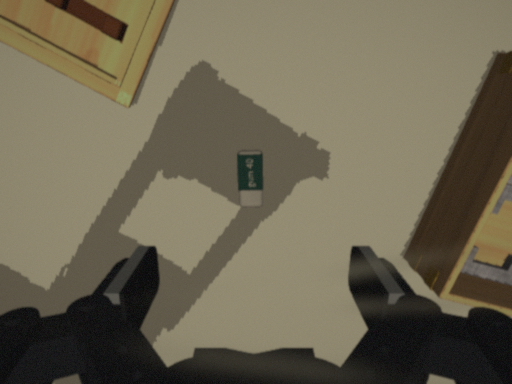

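The eraser is at (250,179) with its long side along the image column, so the yaw is right.

Run:
```python
from h import *
_,P=load("er"); c=ray(P,(250.5,178.5),.012)[:2]; print(c)
E=(c+[.443,.0065])/2; a=BOX[2]
go(E,.03); arm.command_gripper(.05); go(E,.003,v=.05); st("down"); arm.command_gripper(.01,25); st("grip")
go(E,.14); k=inbox(-.0445,0); go(k,.14,a); st("over pocket")
P,im=shot("ek"); cv2.imwrite("pics/ekv.png",im)
```

```text
[0.44298913 0.00670158]
down t19.9 w0.0503 f0 [0.4428 0.0066 0.0028] [-0.3 -0.1 -0.7]
grip t20.2 w0.0204 f26 [0.4433 0.0066 0.0034] [-1.   0.2  4.4]
over pocket t22.2 w0.0202 f26 [ 0.497  -0.219   0.1393] [-0.2  0.9 -0. ]
```

View pics/ekv.png

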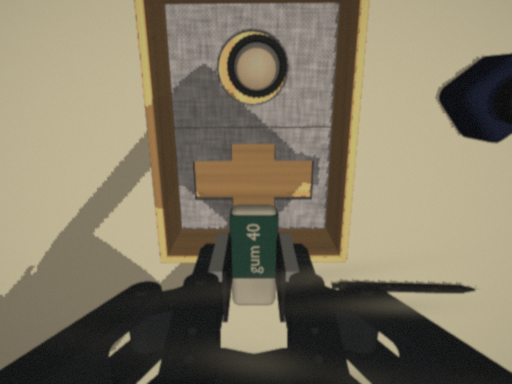

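The magnifier stands in the round well (257,67) and the eraser is held straight (254,255), in line with the pocket.

Run:
```python
from h import *
k=inbox(-.0445,0)
go(k,.03,v=.12)
for z in (.014,.0125,.0115,.0105,.0095):
    go(k,z,v=.04); arm.pause(.15); st()
    if arm.state()["contact_force"][2]>3: break
arm.command_gripper(.042); st("open"); go(k,.15)
# tray handle view
T=np.array([.5499,.1853]); y=-.036; h=T+.038*np.array([-np.sin(y),np.cos(y)])
arm.command_gripper(.085); go(h+[.02,0],.19,y); P,im=shot("th"); st("over tray"); cv2.imwrite("pics/thv.png",cv2.resize(im,(800,600)))
top=arm.read_camera("top"); cv2.imwrite("pics/top1.png",top)
```

```text
t24.1 w0.0203 f26 [ 0.498  -0.2205  0.0141] [-0.   0.2 -0.1]
 t24.5 w0.0198 f26 [ 0.498  -0.2205  0.0125] [ 0.9  0.8 -0.5]
 t24.9 w0.0199 f26 [ 0.4979 -0.2205  0.0115] [-0.6  0.8  0.4]
 t25.3 w0.0200 f27 [ 0.498  -0.2205  0.0114] [-2.2 -0.5  8.8]
open t25.6 w0.0423 f0 [ 0.4979 -0.2204  0.0104] [-0.1  0.6  0.6]
over tray t28.9 w0.0850 f0 [0.5715 0.2221 0.1898] [0.7 0.  0.5]
```

View pics/thv.png

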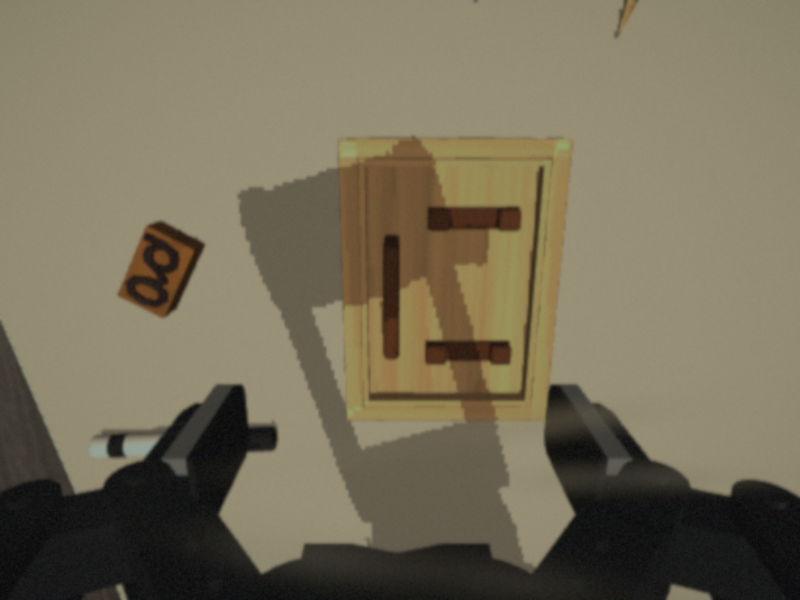

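Run:
```python
from fit import *
v,r=fit("th",[(339,140),(572,140),(545,420),(348,418)],.19,.14,.015); print(v,r)
_,P=load("th")
for p in((391,235),(391,357)): print(ray(P,np.array(p)*.64,.046))
T=(v[:2]+[.5499,.1853])/2; y=(v[2]-.036)/2; print(T,y)
h=T+.038*np.array([-np.sin(y),np.cos(y)])
go(h,.10,y); arm.command_gripper(.04); go(h,.019,v=.08); st("down"); arm.command_gripper(.004,90); st("grip")
arm.pause(.2); go(h,.05,v=.08); st("lift"); go(h,.20); st("up")
k=inbox(0,.038); go(k,.20,BOX[2]); arm.pause(.2); st("over"); P,im=shot("tb")
cv2.imwrite("pics/tbv.png",cv2.resize(im,(800,600)))
```

```text
[ 0.54916693  0.1858233  -0.03732646] 2.2002715124818906
[0.5935438  0.22237574 0.046     ]
[0.51872396 0.22531852 0.046     ]
[0.54953347 0.18556165] -0.03666322757967094
down t31.1 w0.0403 f0 [0.5514 0.2237 0.0195] [ 0.1 -0.2  0. ]
grip t31.5 w0.0083 f89 [0.5514 0.2238 0.0198] [-0.3 -0.2  5.8]
lift t32.2 w0.0083 f88 [0.5512 0.2236 0.0506] [ 0.4 -0.7 -1. ]
up t33.4 w0.0084 f88 [0.5501 0.2233 0.1989] [ 0.5  1.2 -1.9]
over t35.0 w0.0080 f88 [ 0.5351 -0.1741  0.2   ] [-0.7 -0.5 -1.3]
```

View pics/tbv.png

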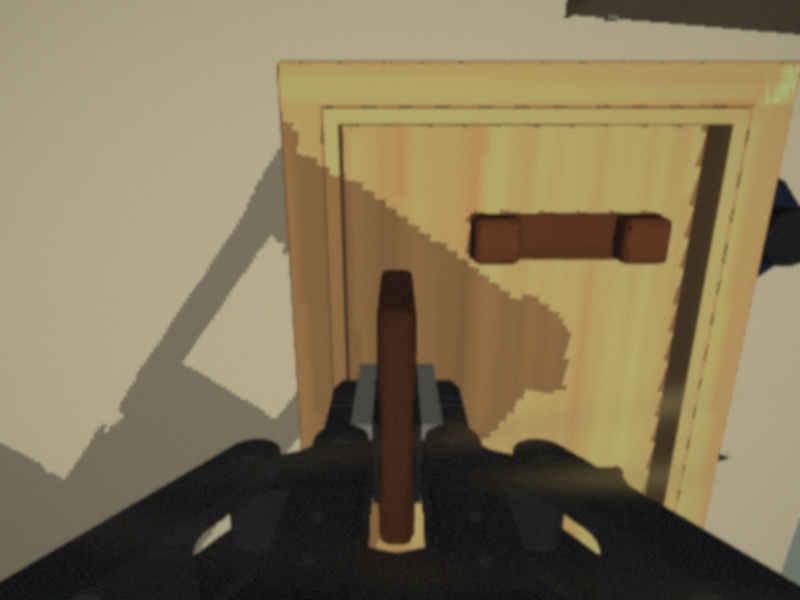

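The tray hangs level and square, with its far edge along row 61. I'll check where its far corners are, relative to the box.

Run:
```python
from h import *
_,P=load("tb")
a=ray(P,np.array((278,61))*.64,.1955)[:2];b=ray(P,np.array((799,63))*.64,.1955)[:2]
c,s=np.cos(BOX[2]),np.sin(BOX[2]); R=np.array([[c,s],[-s,c]])
print("tray corners in box frame (exp .095,+-.07)",R@(a-BOX[:2]),R@(b-BOX[:2]))
# box rim corners as seen earlier, with tool frame at near heights
k=inbox(0,.038)
go(k,.095,v=.12); arm.pause(.2); shot("tb2"); st("near")
cv2.imwrite("pics/sd.png",cv2.resize(arm.read_camera("side")[170:310,210:380],(680,560),interpolation=2))
```

```text
tray corners in box frame (exp .095,+-.07) [0.09445303 0.06819031] [ 0.09420436 -0.0688278 ]
near t36.4 w0.0089 f88 [ 0.5352 -0.1752  0.0957] [-0.4  0.1 -0.9]
```

View pics/sd.png

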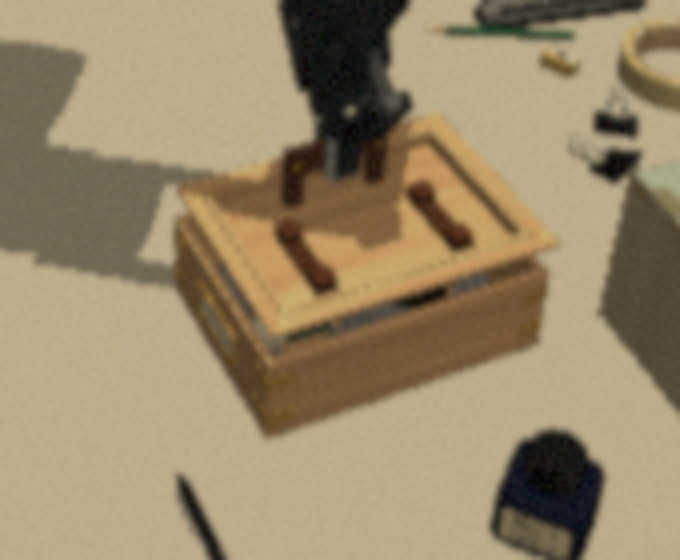

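Tray is aligned above the rim, so I'll lower it under force watch.

Run:
```python
from h import *
k=inbox(0,.038)
for z in (.088,.084,.081,.078,.0755,.0745,.0735,.0725):
    go(k,z,v=.04); arm.pause(.1); st(z)
    f=arm.state()["contact_force"]
    if np.abs(f).max()>6: break
```

```text
0.088 t36.8 w0.0083 f88 [ 0.5347 -0.175   0.0878] [ 0.7 -0.1 -1.9]
0.084 t37.2 w0.0085 f88 [ 0.5348 -0.175   0.0839] [-1.  -1.  -0.4]
0.081 t37.5 w0.0089 f88 [ 0.5348 -0.175   0.081 ] [-0.4 -0.2 -0.7]
0.078 t37.9 w0.0085 f88 [ 0.5348 -0.175   0.0779] [ 1.  -0.3 -2.2]
0.0755 t38.2 w0.0087 f88 [ 0.5348 -0.175   0.0755] [ 0.2  0.3 -1. ]
0.0745 t38.6 w0.0081 f88 [ 0.5348 -0.1751  0.0745] [ 0.5 -0.4 -1.8]
0.0735 t38.9 w0.0086 f88 [ 0.535  -0.1751  0.0738] [-1.2 -0.4  2.8]
0.0725 t39.3 w0.0082 f90 [ 0.535  -0.1751  0.0737] [-3.3  0.7 12.6]
```

Run:
```python
from h import *
k=inbox(0,.038)
arm.command_gripper(.03); st("open"); go(k,.20,v=.2)
go(inbox(.04,0),.24,BOX[2]); arm.pause(.2); shot("tc"); st()
M=np.array([.441,.3787]); arm.command_gripper(.085); go(M+[.03,0],.17,0); arm.pause(.2); shot("mk"); st("mk")
a=cv2.imread("pics/tc.png");b=cv2.imread("pics/mk.png"); cv2.imwrite("pics/tm.png",cv2.resize(np.hstack([a[40:340,100:400],b[40:340,100:400]]),(800,400)))
```

```text
open t39.6 w0.0303 f0 [ 0.5347 -0.175   0.0722] [0.2 0.1 0.5]
 t41.0 w0.0297 f0 [ 0.5795 -0.2042  0.2385] [-0.3 -0.5 -0.5]
mk t44.0 w0.0853 f0 [0.4715 0.3782 0.1701] [0.5 0.4 0.8]
```

View pics/tm.png

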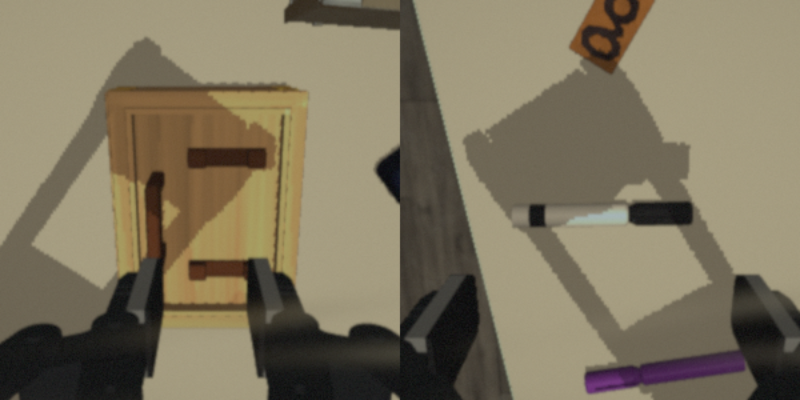

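The left half shows the tray seated with an even flange, its handle at +y and the pen rests free. The right half shows the white marker from (512,215) to (692,213) in the mosaic, with the purple decoy below.

Run:
```python
from h import *
_,P=load("mk"); g=lambda x,y:((x-400)*.75+100,y*.75+40)
a=ray(P,g(512,216),.009)[:2];b=ray(P,g(692,213),.009)[:2]; m=(a+b)/2; d=a-b; y=np.arctan2(d[1],d[0]); print(a,b,m,np.linalg.norm(d),y)
m=(m+[.441,.3787])/2
go(m,.12,y); arm.command_gripper(.05); go(m,.002,v=.08); st("down"); arm.command_gripper(.008,35); st("grip"); go(m,.16)
k=inbox(0,-.014); go(k,.20,BOX[2]); arm.pause(.2); st("over"); _,im=shot("mt"); cv2.imwrite("pics/mtv.png",im)
```

```text
[0.43933719 0.44443194] [0.44157197 0.31220899] [0.44045458 0.37832046] 0.13224183400278824 1.587696335768399
down t47.5 w0.0501 f0 [0.4411 0.3787 0.0025] [-0.3 -0.3 -0.1]
grip t47.9 w0.0157 f34 [0.4409 0.3786 0.0024] [-0.9  0.4  4.4]
over t51.5 w0.0154 f34 [ 0.5445 -0.2254  0.2   ] [-0.7  1.6  0.1]
```

View pics/mtv.png

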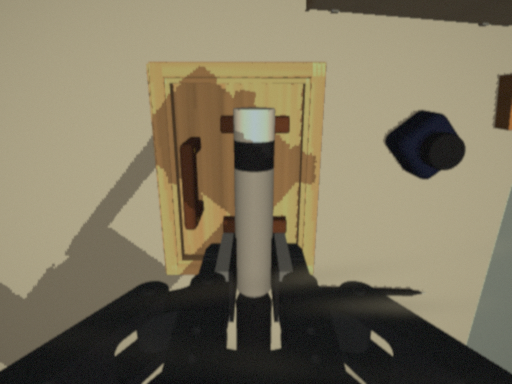

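The marker is held straight (254,200), level, and centred over the rests at (255,125) and (255,224). I'll lower it and release.

Run:
```python
from h import *
k=inbox(0,-.014)
go(k,.075,v=.12)
for z in (.068,.0655,.064,.063,.062,.061,.060):
    go(k,z,v=.03); arm.pause(.1); st(z)
    if np.abs(arm.state()["contact_force"]).max()>4: break
arm.command_gripper(.04); st("open"); go(k,.18); go(inbox(.06,-.014),.26,BOX[2]); arm.pause(.3)
_,im=shot("fin"); s=arm.read_camera("side")
cv2.imwrite("pics/finv.png",np.hstack([cv2.resize(im[30:300,110:400],(400,372)),cv2.resize(s[170:310,210:360],(400,372))])); st()
```

```text
0.068 t53.2 w0.0155 f34 [ 0.5442 -0.2261  0.068 ] [ 0.7  0.  -0.8]
0.0655 t53.5 w0.0156 f34 [ 0.5442 -0.2261  0.0654] [-0.4 -0.7 -0.2]
0.064 t53.9 w0.0152 f34 [ 0.5442 -0.2262  0.064 ] [ 0.1 -0.8  0.2]
0.063 t54.2 w0.0157 f34 [ 0.5442 -0.2262  0.063 ] [ 0.3 -0.1  0.2]
0.062 t54.6 w0.0154 f35 [ 0.5444 -0.2263  0.0623] [-0.9  0.5  4.8]
open t55.0 w0.0401 f0 [ 0.5441 -0.2261  0.0617] [-0.4  0.8 -0.2]
 t56.8 w0.0397 f0 [ 0.6026 -0.2153  0.2593] [-0.7 -0.5  0.5]
```

View pics/finv.png

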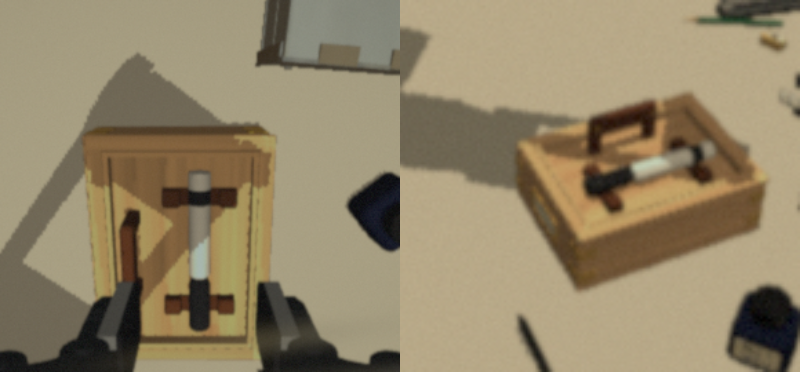

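The tray lies flush on the rim, the marker sits in both rests (200,197 and 200,303), and the ink bottle and ball pen haven't moved.

```bash
python3 -c "
from workcell import arm
print(arm.finish_job())"
```

```text
the job is handed in; nothing more can be done
None
```

I handed the job in at about 57 s: magnifier in the round well, eraser lowered into its pocket, tray flush on the rim, marker in both pen rests, and the look-alikes not touched.

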